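# Lock a hammer-head stop bolt into the slotted jar rail

### The job

Fit the blue-winged stop bolt into the slotted rail at the red line: lower its hammer head through the slot with the wing along the rail, press it down gently against its spring collar until the head is clear below the lips, give it a quarter turn so that the head catches under both lips, and let go so that the spring clamps it there upright. The rail's height is not known exactly, so feel for it; do not press or pull hard on the rail, and leave the jars and the brown bottle standing where they are.

Things in the scene. Friction and masses are not known exactly. Their poses are not given: they have to be found in the camera images.
- bolt: loose stop bolt, 0.1 to 0.18 kg, upright in the wooden block. Origin: centre of the hammer head's underside, z up the shank. Steel head 30 mm along x, 13 along y, z 0 to 7; round shank 11 mm thick; steel washer 14 mm across, z 33 to 36; blue wing to grip 46 mm along x, 14 along y, z 36 to 64, with a white line along x on top. A brass spring collar slides on the shank
- collar_face (a point): centre of the underside of the brass collar (34 mm across, 5 thick). In the bolt's frame z is 8.5 mm relaxed, about 11 when locked on the rail; pushed up 6 mm it meets a hard stop. Its spring takes 3 N to start and 2 N more per mm (15 N at the stop). Below the 4 mm lips the head turns freely with the collar up 3.5 mm or more (10 N)
- base: fixed dark plate 70 mm along x, 220 along y, 8 thick; origin: centre of underside. On it on pins, centred, as long: the aluminium rail, 50 mm wide, 32 high, ends capped, slot on top along y 17 mm wide, lips 4 mm thick, 25 mm free below them. Its height was never measured: lip tops are anywhere 54 to 78 mm above the plate's underside; it does not give way
- mark (a point): point on the top of the base plate, straight below where the red line painted across the rail's lips crosses the middle of the slot, 35 mm from the rail's middle
- holder: fixed wooden block, 60 mm along x, 50 mm along y, 22 mm high, origin at the centre of its underside; the bolt's head stands in a pocket in its top (34 x 18 mm, 14 mm deep, long side along x) and its collar lies on the top; lift the bolt straight up
- jar_a: bystander: ink jar with yellow lid, 63 mm across, 72 mm high, origin at the centre of its underside
- jar_b: bystander: ink jar with yellow lid, 67 mm across, 66 mm high, origin at the centre of its underside
- amber_c: bystander: small brown bottle with white cap, 42 mm across, 85 mm high, origin at the centre of its underside

How it is judged:
On the way:
1. the bolt is at the red line, its head along the slot, and the collar is pushed up at least 2 mm (horizontal distance between bolt and mark below 0.012 m and angle between the x axis of bolt and the y axis of base, either way round below 0.35 rad and z of collar_face in the frame of bolt above 0.0105 m), for 0.1 s.
At the end, for the whole second after the job is handed in: the bolt stands in the rail within 12 mm of the red line, upright within 5 degrees, at rest, its head at least 72 degrees across the slot and caught under the lips, so that the spring stays squeezed (collar at least 1.3 mm above its relaxed place) with the robot off it (horizontal distance between bolt and mark below 0.012 m and angle between the x axis of bolt and the y axis of base, either way round above 1.25 rad and z of collar_face in the frame of bolt above 0.0098 m and z of bolt in the frame of base above 0.032 m and angle between bolt's own z axis and vertical below 0.1 rad and linear speed of bolt below 0.02 m/s); the robot touches nothing.
It fails at once if the bolt bears on the rail, its base or the block with more than 30 N in all (a locked bolt clamps with about 16 N: the collar 8 N down, the head 8 N up) (contact force between bolt and base above 30 N or contact force between bolt and holder above 30 N).
It fails at once if the robot itself pushes on the rail or its base with more than 20 N (contact force between the arm and base above 20 N).
It fails at once if a jar or the brown bottle is moved more than 20 mm or tipped (distance of any of jar_a, jar_b, amber_c from where it was at the start of the episode above 0.02 m or angle between any of jar_a, jar_b, amber_c's own z axis and vertical above 0.3 rad).
It also fails if it takes over 53 s, if anything falls off the work surface, if the arm or the gripper's body presses on something with over 40 N, if the wrist force passes 120 N, or if a joint passes its speed limit or range.

### The arm

A 7-joint arm with a two-finger parallel gripper is mounted at the origin on a cart in front of the work surface, level with it; the furniture and walls round the work are solid. World frame = base frame: x ahead of the robot, y to its left, z up, the work surface at z = 0. Lengths are in m, angles in rad, forces in N, time in s.
With the tool pointing down it reaches from about 0.35 to 0.9 m from the base axis. Payload 8.1 kg.
Tool frame: the origin (TCP) lies on the centre line of the jaws, within the pads' length; the fingertips stand 19 mm ahead of it and the grasp point (between the pads) is the TCP; z points along the fingers, y is the direction in which the jaws open and shut (so a half turn about z gives the same grasp; the last joint's range is limited). The gripper opens to 85 mm and grips with 20 to 120 N. Pads are 22 mm wide; open, the fingers measure 114 mm over their backs; the gripper's body (76 mm by 85 mm) begins 54 mm behind the grasp point. The pads swing forward as they close: fully open they stand 13 mm farther back than shut.
Start: joints at [-1.442, 0.434, 0.025, 1.573, -0.012, 1.134, -0.075], TCP at [0.144, 0.608, 0.25] pointing down, gripper open.
Joint ranges: [-2.62, 2.62], [-0.44, 2.09], [-1.27, 1.32], [0.08, 2.57], [-1.32, 4.46], [0.12, 2], [-2.74, 2.74]. Speed limits (rad/s): [2.22, 2.22, 3.01, 3.01, 3.14, 3.14, 3.14].

### API

Orientations are given as [roll, pitch, yaw] about the fixed x, y, z axes, in that order (R = Rz(yaw) Ry(pitch) Rx(roll)).
In Python, from station import ctrl, cams gives the robot as it stands. Calls block until the motion is done:
- ctrl.move_ptp(position, orientation): joint-space move of the TCP to a pose.
- ctrl.move_linear(position, rot=None, vel=0.15, f_stop=None): straight line of the TCP; rot=None keeps the orientation; vel is the mean speed in m/s. With f_stop (N) it stops when the force on the tool has changed by that much, and returns True; else False.
- ctrl.set_joints(angles): joint-space move.
- ctrl.grip(opening): finger opening in m; the grip force is fixed at half the most; returns when the fingers have stopped.
- ctrl.pause(seconds).
- ctrl.solve_ik(position, orientation): joint angles nearest the present ones, or None.
- ctrl.read_state(): the state.
- cams.capture(name): name is "side" or "top"; returns the picture (384x512x3 uint8, red, green, blue); there is no depth.
- cams.camera_info(name): a dict with "intrinsics" (3x3 intrinsics, pixels), "k1" (the pictures are not rectified: a ray, as slopes to the right and down, at radius r is drawn at 1 + k1 r^2 times it, then the intrinsics apply), "R" (3x3) and "t" (3): a world point X has camera coordinates R X + t. Camera axes: x right, y down, z forward; pixel columns grow to the right and rows downward; lengths in m; the calibration is good to about 2 mm. A picture is of the moment at which its call begins. camera_info takes no time and is no camera call.
A pose or a line that the arm cannot do raises ctrl.MotionError and nothing moves.
- ctrl.hand_in(): hands the job in, once; it reports no verdict.
The state is a dict: "time": time; "qpos": joint angles; "joint_vel": joint speeds; "joint_efforts": joint torques, N m; "tool_pos": TCP position; "eef_rot": TCP orientation; "wrist_force": force on the tool from outside, world axes, zero at the start; "moment": the same for the moment, N m; "opening": finger opening in m.
Only numpy, scipy, OpenCV 4.12 (cv2) and the standard library are available. Lean on these libraries where they do the work, as an engineer would, in place of code of your own. Each camera call takes 0.05 s, during which the arm holds its last target.

## Working session

There is one attempt and no reset: what is moved stays moved. The work goes in short steps, each a Python script; the robot and the scene stay as the last script left them, time stands still between calls to the robot, and variables do not carry over. Pictures are saved under pics/ and viewed, and the job is handed in when it is done.

```bash
ls; mkdir -p pics; python3 - <<'E'
from station import ctrl,cams
import cv2
for n in ("side","top"):
    im=cams.capture(n); cv2.imwrite(f"pics/{n}0.png",im[:,:,::-1])
    print(n,cams.camera_info(n))
s=ctrl.read_state(); print(s)
E
```

```text
pics
side {'intrinsics': array([[429.00853668,   0.        , 257.88808472],
       [  0.        , 429.00853668, 187.10959364],
       [  0.        ,   0.        ,   1.        ]]), 'k1': -0.14802786644505864, 'R': array([[-0.99988276,  0.00338571,  0.01493361],
       [-0.00938185,  0.63531069, -0.77219966],
       [-0.01210193, -0.77224923, -0.63520443]]), 't': array([ 0.49442866, -0.06383679,  1.05204916])}
top {'intrinsics': array([[366.38301767,   0.        , 254.02371026],
       [  0.        , 366.38301767, 195.01238288],
       [  0.        ,   0.        ,   1.        ]]), 'k1': -0.09378073608524129, 'R': array([[ 0.02772413, -0.99931666,  0.02444565],
       [-0.99427456, -0.03009239, -0.10253075],
       [ 0.10319631, -0.02146311, -0.99442941]]), 't': array([0.1164758 , 0.4964117 , 0.99013234])}
{'time': 0.1, 'qpos': array([-1.44158934,  0.43515199,  0.02497315,  1.57399473, -0.01162395,
        1.13399216, -0.07509827]), 'joint_vel': array([ 8.09781793e-04, -1.36854636e-03, -2.33699794e-03, -1.29317450e-03,
       -6.68808861e-04,  7.96189511e-05,  1.32139376e-03]), 'joint_efforts': array([ 3.87476524e-03, -6.71748233e+01,  1.02859553e+00, -3.16903603e+01,
        1.57535583e-02,  7.25052611e-03,  4.95844381e-05]), 'tool_pos': array([0.1435297 , 0.60786585, 0.24960963]), 'eef_rot': array([-3.14019561e+00,  1.05990483e-04,  2.90970843e+00]), 'wrist_force': array([-0.52380316,  0.08641048,  0.33533609]), 'moment': array([-0.03923053,  0.00417256, -0.02212857]), 'opening': 0.08520793859759275}
```

View pics/side0.png

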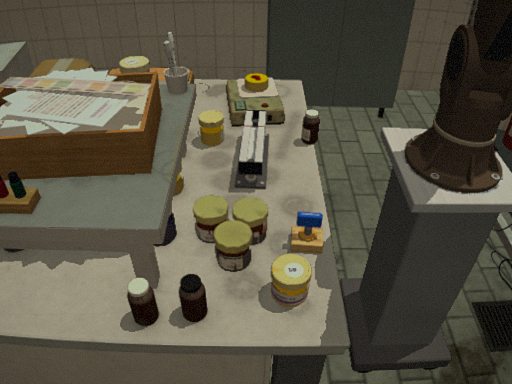

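View pics/top0.png

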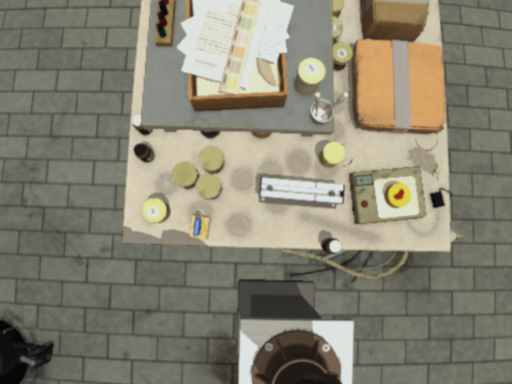

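The side view shows the bolt in its block near (308,232) and the rail near (253,150). In the top view they are near (200,227) and (301,190). I'll enlarge both and start measuring.

```bash
cat > h.py <<'E'
from station import ctrl,cams
import numpy as np, cv2
def ray(n,uv):
    c=cams.camera_info(n);K=c["intrinsics"]
    d=np.array([c["k1"],0,0,0,0.])
    # forward model single factor at undistorted radius = OpenCV k1
    p=cv2.undistortPointsIter(np.array([[uv]],float),K,d,None,None,(3,100,1e-12))[0,0]
    R=np.array(c["R"]);t=np.array(c["t"])
    return -R.T@t, R.T@np.array([p[0],p[1],1.])
def onz(n,uv,z):
    o,d=ray(n,uv); return o+d*(z-o[2])/d[2]
def tri(uvs,uvt):
    o1,d1=ray("side",uvs);o2,d2=ray("top",uvt)
    d1/=np.linalg.norm(d1);d2/=np.linalg.norm(d2)
    A=np.stack([d1,-d2],1);s=np.linalg.lstsq(A,o2-o1,rcond=None)[0]
    a=o1+s[0]*d1;b=o2+s[1]*d2
    return (a+b)/2,np.linalg.norm(a-b)
def proj(n,X):
    c=cams.camera_info(n)
    r,_=cv2.Rodrigues(np.array(c["R"]))
    return cv2.projectPoints(np.array([X],float),r,np.array(c["t"]),c["intrinsics"],np.array([c["k1"],0,0,0]))[0][0,0]
E
python3 - <<'E'
from h import *
s=cv2.imread("pics/side0.png");t=cv2.imread("pics/top0.png")
def crop(im,x0,y0,w,h,k,f): cv2.imwrite(f,cv2.resize(im[y0:y0+h,x0:x0+w],None,fx=k,fy=k,interpolation=cv2.INTER_CUBIC))
crop(s,190,90,150,220,2.7,"pics/s_c.png")
crop(t,130,130,230,120,3.4,"pics/t_c.png")
def blob(im,lo,hi,box):
    hsv=cv2.cvtColor(im,cv2.COLOR_BGR2HSV);m=cv2.inRange(hsv,lo,hi)
    k=np.zeros_like(m);x,y,w,h=box;k[y:y+h,x:x+w]=1;m=m*k
    n,l,st,c=cv2.connectedComponentsWithStats(m)
    return [(st[i],c[i]) for i in range(1,n) if st[i][4]>3]
print(blob(s,(105,100,40),(130,255,255),(280,200,60,40)))
print(blob(t,(105,100,40),(130,255,255),(180,210,40,35)))
print(blob(s,(0,100,60),(10,255,255),(230,100,50,100)),blob(t,(0,100,60),(10,255,255),(255,170,95,45)))
print(proj("top",[0.144,.608,.25]),proj("side",[0.144,.608,.25]))
for n,pts in dict(top=[(134,124),(333,132),(124,243),(448,250)],).items():
    for p in pts: print(p,onz(n,p,0.0),onz(n,p,.25))
E
```

```text
[(array([297, 212,  25,  16, 315], dtype=int32), array([309.04444444, 219.47936508]))]
[(array([194, 219,   7,  16,  67], dtype=int32), array([196.82089552, 226.43283582]))]
[(array([262, 103,   5,   3,  12], dtype=int32), array([264.16666667, 104.08333333])), (array([260, 126,   4,   1,   4], dtype=int32), array([261.5, 126. ]))] []
[ 30.10047767 339.00482887] [576.91720816 301.76817581]
(134, 124) [0.69239961 0.48523798 0.        ] [0.61874631 0.40470566 0.25      ]
(333, 132) [ 0.68738953 -0.09536386  0.        ] [ 0.61494913 -0.03533734  0.25      ]
(124, 243) [0.34872913 0.49192985 0.        ] [0.35827558 0.40977748 0.25      ]
(448, 250) [ 0.35135149 -0.43956121  0.        ] [ 0.36026309 -0.29620739  0.25      ]
```

View pics/s_c.png

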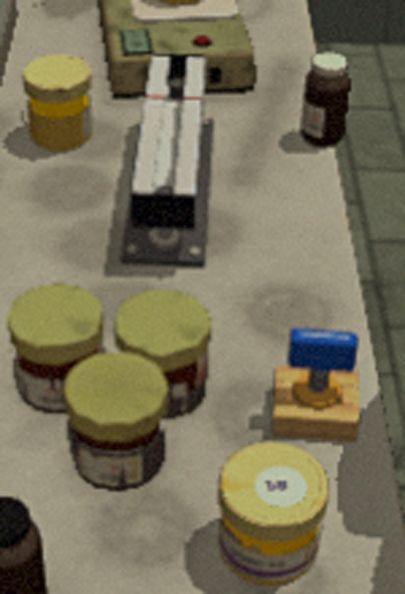

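View pics/t_c.png

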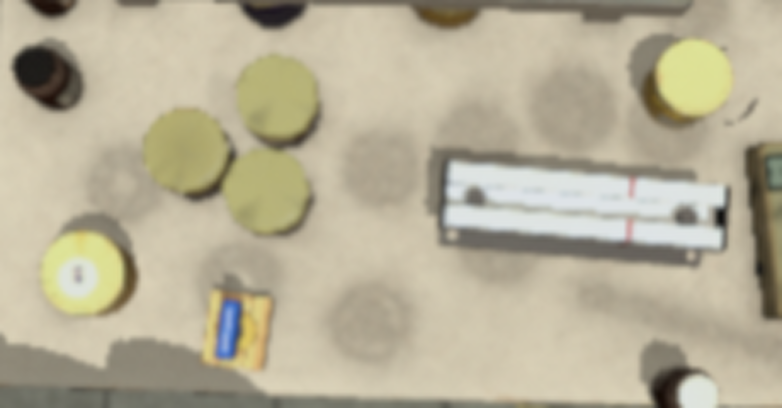

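The crops show the red line crossing the lips at top pixel (315,191), and at side pixel (253,126). The wing lies roughly along world x. The rail has end caps, with the slot between two white lips. Next I'll measure subpixel positions.

```bash
python3 - <<'E'
from h import *
s=cv2.imread("pics/side0.png");t=cv2.imread("pics/top0.png")
def mask(im,lo,hi,box,close=0):
    hsv=cv2.cvtColor(im,cv2.COLOR_BGR2HSV);m=cv2.inRange(hsv,lo,hi)
    k=np.zeros_like(m);x,y,w,h=box;k[y:y+h,x:x+w]=1;m=m*k
    if close: m=cv2.morphologyEx(m,cv2.MORPH_CLOSE,np.ones((close,close)))
    return m
def big(m): return max(cv2.findContours(m,0,1)[0],key=cv2.contourArea)
# rail top
mt=mask(t,(0,0,190),(180,45,255),(255,170,95,40),7); c=big(mt); rt=cv2.minAreaRect(c); print("rail top",rt,cv2.boxPoints(rt).tolist())
ms=mask(s,(0,0,150),(180,45,255),(235,105,38,75),7); c=big(ms); rs=cv2.approxPolyDP(cv2.convexHull(c),2,True);print("rail side",rs.reshape(-1,2).tolist())
# wood block
mb=mask(t,(8,90,100),(30,255,255),(183,205,35,40),0)|mask(t,(105,100,40),(130,255,255),(180,210,40,35))
rb=cv2.minAreaRect(big(cv2.morphologyEx(mb,3,np.ones((3,3)))));print("block",rb,cv2.boxPoints(rb).tolist())
mw=mask(t,(105,80,40),(130,255,255),(180,210,40,35));rw=cv2.minAreaRect(big(mw));print("wing top",rw)
mw=mask(s,(105,80,40),(130,255,255),(280,200,60,40));rw=cv2.minAreaRect(big(mw));print("wing side",rw)
cv2.imwrite("pics/masks.png",np.hstack([cv2.resize(mt[165:215,250:350],None,fx=4,fy=4),cv2.resize(ms[100:150+50,230:280],None,fx=2,fy=2)[:200]]))
# undistorted-crop for picking
def crop(im,x0,y0,w,h,k,f): cv2.imwrite(f,cv2.resize(im[y0:y0+h,x0:x0+w],None,fx=k,fy=k,interpolation=cv2.INTER_CUBIC))
crop(s,225,105,55,85,7,"pics/s_rail.png"); crop(t,255,165,95,50,8,"pics/t_rail.png")
crop(s,285,205,45,50,10,"pics/s_bolt.png"); crop(t,180,205,40,40,12,"pics/t_bolt.png")
E
```

```text
rail top ((302.0, 189.5), (39.0, 94.0), 90.0) [[255.0, 170.0], [349.0, 170.0], [349.0, 209.0], [255.0, 209.0]]
rail side [[265, 112], [272, 136], [271, 148], [261, 161], [240, 160], [235, 133], [246, 111]]
block ((199.33998107910156, 226.61997985839844), (17.819091796875, 21.21320343017578), 8.130102157592773) [[189.0199737548828, 235.8599853515625], [192.0199737548828, 214.8599853515625], [209.6599884033203, 217.37997436523438], [206.6599884033203, 238.37997436523438]]
wing top ((196.85386657714844, 226.16925048828125), (4.961389541625977, 16.248550415039062), 7.125016689300537)
wing side ((309.0, 219.5), (15.0, 24.0), 90.0)
```

View pics/s_rail.png

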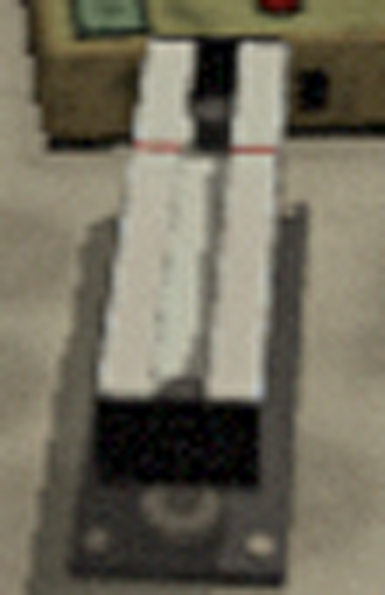

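View pics/t_rail.png

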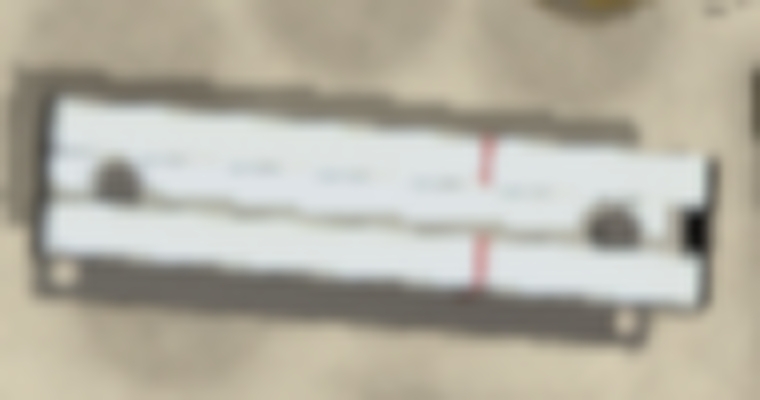

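View pics/s_bolt.png

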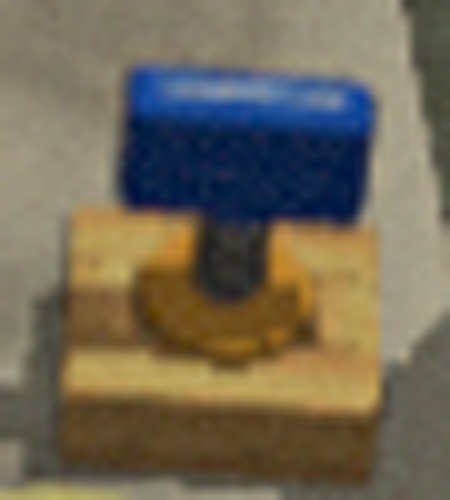

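View pics/t_bolt.png

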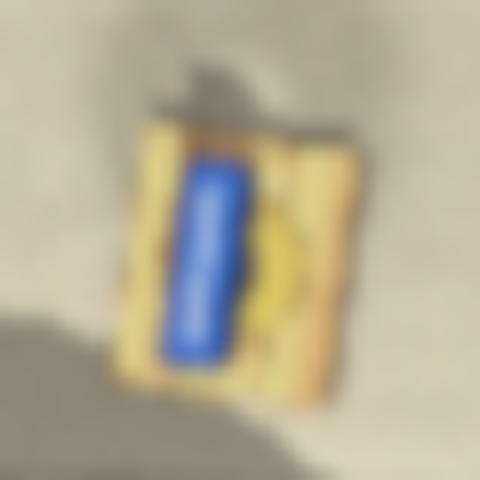

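```bash
cat > m.py <<'E'
from h import *
S=lambda p:((p[0]+.5)/7-.5+225,(p[1]+.5)/7-.5+105)
T=lambda p:((p[0]+.5)/8-.5+255,(p[1]+.5)/8-.5+165)
SB=lambda p:((p[0]+.5)/10-.5+285,(p[1]+.5)/10-.5+205)
TB=lambda p:((p[0]+.5)/12-.5+180,(p[1]+.5)/12-.5+205)
def pr(n,r): print(n,np.round(r[0],4),"gap %.4f"%r[1])
if __name__=="__main__":
    np.set_printoptions(suppress=True)
    pr("red mid",tri(S((206.5,149)),T((483.5,211))))
    pr("red left/upper outer",tri(S((133,147)),T((489,137))))
    pr("red right/lower outer",tri(S((278,151)),T((478,290))))
    for n,a,b in (("-y+x",(148,40),(712,158)),("-y-x",(288,42),(703,306)),("+y-x",(262,400),(45,252)),("+y+x",(100,392),(57,97))): pr(n,tri(S(a),T(b)))
    pr("wing top c",tri(SB((253,100)),TB((208,260))))
    print("wing on z.0775: top",onz("top",TB((208,260)),.0775),"side",onz("side",SB((253,100)),.0775))
    a=onz("top",TB((222,160)),.0775);b=onz("top",TB((197,362)),.0775);print("wing len",np.linalg.norm(a-b),"yaw",np.arctan2(*(a-b)[[1,0]]))
    B=[onz("top",TB(p),.022) for p in((152,122),(360,143),(325,407),(115,380))]
    print("block c",np.mean(B,0), [np.linalg.norm(B[i]-B[i-1]) for i in range(4)],np.arctan2(*(B[0]-B[3])[[1,0]]),np.arctan2(*(B[1]-B[2])[[1,0]]))
    P=[onz("side",S(p),.008) for p in((72,575),(285,583))];print("plate front",P)
    P=[onz("top",T(p),.008) for p in((33,297),(643,347))];print("plate -x edge",P, np.arctan2(*(P[0]-P[1])[[1,0]]))
    for z in (.056,.066,.076):
        C=np.array([onz("top",T(p),z) for p in((57,97),(712,158),(703,306),(45,252))])
        print(z,C.mean(0),[round(np.linalg.norm(C[i]-C[i-1]),4) for i in range(4)],"yaw",np.arctan2(*(C[0]-C[1])[[1,0]]),np.arctan2(*(C[3]-C[2])[[1,0]]))
        C=np.array([onz("side",S(p),z) for p in((148,40),(288,42),(262,400),(100,392))])
        print("  side",C.mean(0),[round(np.linalg.norm(C[i]-C[i-1]),4) for i in range(4)])
    for n,uvs,uvt in (("jarA",(211,118),(333,153)),("amber",(312,114),(334,246)),("jarB",(291,268),(154,210))):
        pr(n,tri(uvs,uvt))
E
python3 m.py
```

```text
red mid [ 0.5039 -0.0292  0.0762] gap 0.0015
red left/upper outer [ 0.5289 -0.0309  0.0757] gap 0.0017
red right/lower outer [ 0.4786 -0.0277  0.0765] gap 0.0035
-y+x [ 0.5248 -0.1063  0.0749] gap 0.0026
-y-x [ 0.4746 -0.1028  0.0768] gap 0.0019
+y-x [0.4862 0.1156 0.076 ] gap 0.0022
+y+x [0.5365 0.1131 0.0768] gap 0.0002
wing top c [0.4014 0.2782 0.0763] gap 0.0001
wing on z.0775: top [0.40139202 0.27808126 0.0775    ] side [0.40158998 0.27956829 0.0775    ]
wing len 0.04390075799554526 yaw -0.08250375434392539
block c [0.40175019 0.27849431 0.022     ] [np.float64(0.0594925806587466), np.float64(0.04807450536259305), np.float64(0.060755152811099354), np.float64(0.048457390597381425)] -0.10044756267147983 -0.09378634766129545
plate front [array([0.54603451, 0.11688986, 0.008     ]), array([0.47865213, 0.11987528, 0.008     ])]
plate -x edge [array([0.47605624, 0.11685303, 0.008     ]), array([ 0.46465901, -0.09956945,  0.008     ])] 1.5181829824928335
0.056 [0.50716853 0.00189689 0.056     ] [np.float64(0.0527), np.float64(0.2239), np.float64(0.0507), np.float64(0.2235)] yaw 1.50976
[... 156 characters left out ...]
0.066 [0.50595004 0.00343978 0.066     ] [np.float64(0.0521), np.float64(0.2216), np.float64(0.0502), np.float64(0.2212)] yaw 1.5097626799944577 1.5186847571587827
  side [ 0.50630945 -0.01130935  0.066     ] [np.float64(0.2212), np.float64(0.0515), np.float64(0.2243), np.float64(0.0502)]
0.076 [0.50473155 0.00498267 0.076     ] [np.float64(0.0516), np.float64(0.2193), np.float64(0.0496), np.float64(0.2189)] yaw 1.5097626799944575 1.5186847571587825
  side [0.50631301 0.00450177 0.076     ] [np.float64(0.2171), np.float64(0.0505), np.float64(0.2202), np.float64(0.0493)]
jarA [ 0.6107 -0.0793  0.0673] gap 0.0028
amber [ 0.3605 -0.0798  0.0821] gap 0.0014
jarB [0.4416 0.3951 0.0648] gap 0.0017
```

Lip tops come out at z≈0.076 and the red point at about (0.504,-0.030). The rail is yawed about -0.056. The bolt is at (0.4015,0.279) with yaw about -0.09. Next I'll check reachability and wrist range for the whole plan.

```bash
python3 - <<'E'
from h import *
pi=np.pi
for y in (-.09,pi-.09): print("bolt",y,ctrl.solve_ik([.4015,.279,.14],[pi,0,y]))
for y in (1.515,1.515-pi,-.056,pi-.056): print("rail",y,ctrl.solve_ik([.5035,-.03,.15],[pi,0,y]))
E
```

```text
bolt -0.09 [-1.26225192  0.41177985  0.72523907  2.07203326 -0.38257113  0.79116457
 -1.96517111]
bolt 3.0515926535897933 [-0.83057418  0.34772959  0.14490064  2.03957102 -0.07156365  0.75893306
  0.8385272 ]
rail 1.515 [-0.66249343  0.45151525  0.84173132  2.03135171 -0.44815243  0.8495902
  0.37815387]
rail -1.6265926535897932 [-0.83184873  0.5932819   1.15879453  2.04127673 -0.67690865  0.95769639
 -2.51042698]
rail -0.056 [-0.858704    0.63826276  1.22802925  2.0426754  -0.73214005  0.9962737
 -0.87848375]
rail 3.085592653589793 [-0.52069133  0.39940763  0.62892823  2.02178589 -0.31922595  0.81677646
  1.80708645]
```

```bash
cat >> h.py <<'E'
np.set_printoptions(suppress=True,precision=4)
pi=np.pi
def st(tag=""):
    s=ctrl.read_state(); print(tag,"t%.2f"%s["time"],s["tool_pos"],s["eef_rot"],"F",s["wrist_force"],"M",s["moment"],"op%.4f"%s["opening"]); return s
def shot(n,name,box=None,k=1):
    im=cams.capture(n)[:,:,::-1]
    if box: x,y,w,h=box; im=cv2.resize(im[y:y+h,x:x+w],None,fx=k,fy=k,interpolation=cv2.INTER_CUBIC)
    cv2.imwrite(f"pics/{name}.png",im)
E
python3 - <<'E'
from h import *
ctrl.move_ptp([.4015,.279,.14],[pi,0,pi-.09]); st()
ctrl.grip(.045); st()
shot("side","s1",(260,150,100,110),5); shot("top","t1")
E
```

```text
t1.69 [0.4014 0.2803 0.1403] [3.1406 0.0003 3.053 ] F [-0.5528 -0.1835  0.1883] M [ 0.0418 -0.0267 -0.0125] op0.0852
 t2.17 [0.4015 0.2791 0.14  ] [3.1416 0.     3.0518] F [0.1248 0.6846 0.6977] M [-0.0141  0.0164  0.0031] op0.0453
```

View pics/s1.png

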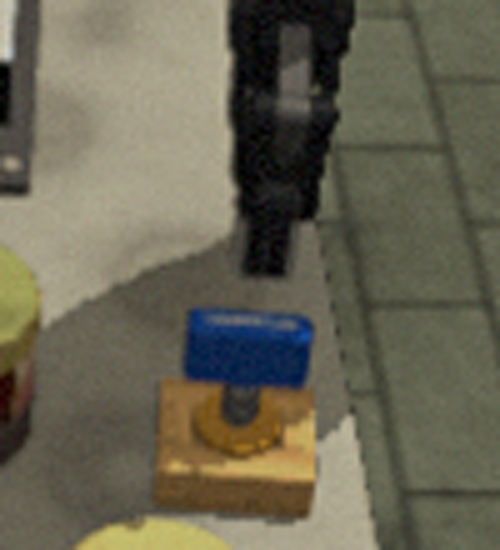

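View pics/t1.png

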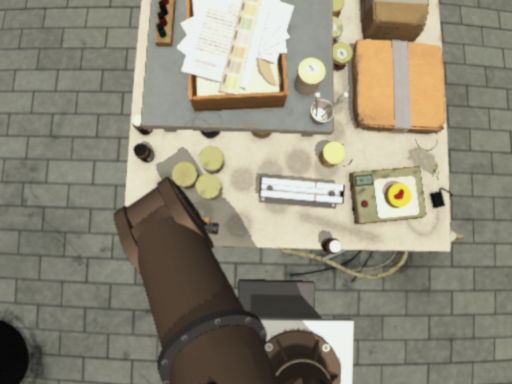

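```bash
python3 - <<'E'
from h import *
print(proj("side",[.4015,.302,.121]),proj("side",[.4015,.279,.0775]))
E
```

```text
[313.4941 205.0001] [309.8693 214.3379]
```

The fingertips project at (313.5,205) and appear at (313.4,205), so the calibration is good in x. I'll descend and grip.

```bash
python3 - <<'E'
from h import *
print(ctrl.move_linear([.4015,.279,.0655],vel=.08,f_stop=8)); st()
ctrl.grip(0.0); st("grip")
ctrl.pause(.2); st()
E
```

```text
False
 t3.35 [0.4018 0.2792 0.0659] [3.141  0.0005 3.0515] F [ 0.987   0.0587 -0.8982] M [-0.0206  0.0058  0.0304] op0.0450
grip t3.73 [0.4017 0.2791 0.0658] [3.1411 0.0005 3.0516] F [0.1088 0.0215 2.6202] M [-0.0302  0.0023  0.0441] op0.0129
 t3.93 [0.4017 0.2792 0.0657] [3.1412 0.0004 3.0516] F [-0.0078 -0.0836  3.337 ] M [ 0.0062 -0.0162 -0.0081] op0.0134
```

```bash
python3 - <<'E'
from h import *
print(ctrl.move_linear([.4015,.279,.10],vel=.06)); st()
print(ctrl.move_linear([.4015,.279,.20],vel=.15)); ctrl.pause(.2);st()
shot("side","s2",(260,130,100,110),5)
E
```

```text
False
 t4.66 [0.4014 0.279  0.1   ] [3.1415 0.     3.0517] F [-0.0587 -0.0029 -1.4327] M [-0.0177  0.046  -0.0059] op0.0132
False
 t5.67 [0.4011 0.2786 0.1991] [-3.1402 -0.0012  3.0515] F [-0.4939  0.0394 -1.9508] M [-0.007  -0.0254 -0.0021] op0.0129
```

View pics/s2.png

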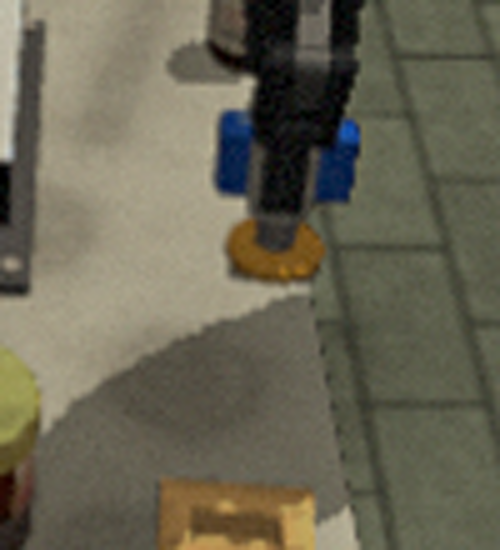

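The image shows the bolt hanging straight in the jaws with its wing level and the block pocket empty. Next I'll carry it over the red line and turn the wing along the rail.

```bash
python3 - <<'E'
from h import *
ctrl.move_ptp([.5035,-.030,.20],[pi,0,1.515]); st()
ctrl.move_linear([.5035,-.030,.142],vel=.1); ctrl.pause(.2);st()
shot("side","s3",(200,50,110,110),5);shot("top","t3",(260,140,110,100),6)
E
```

```text
t6.96 [ 0.5035 -0.0284  0.1998] [-3.1411 -0.0007  1.5188] F [-0.3014  0.3017 -0.8181] M [ 0.014  -0.0157 -0.0145] op0.0132
 t7.89 [ 0.5039 -0.03    0.1426] [ 3.1404 -0.0003  1.5151] F [-0.5182 -0.0106 -2.2368] M [-0.0266 -0.0492  0.052 ] op0.0132
```

View pics/s3.png

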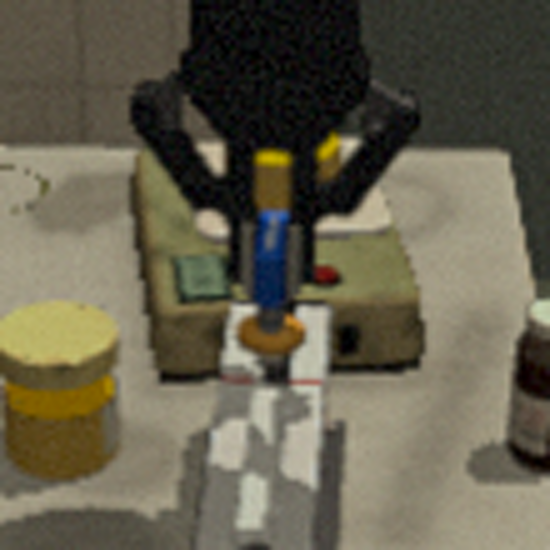

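View pics/t3.png

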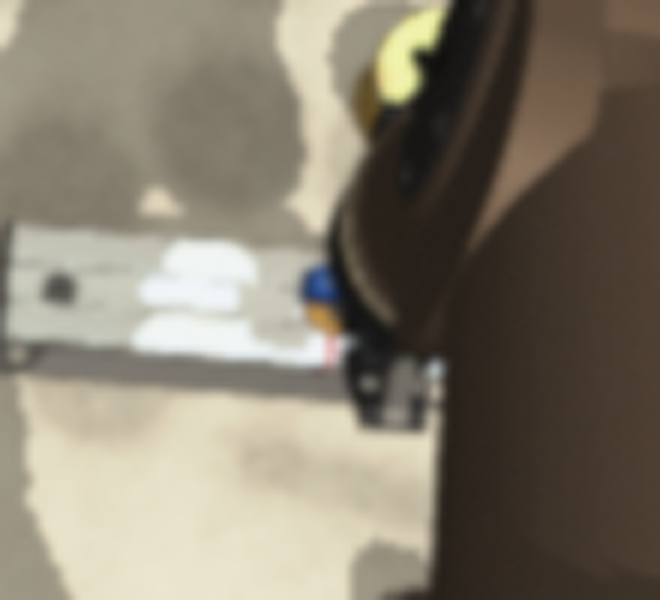

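```bash
python3 - <<'E'
from h import *
for z in (.154,.13,.104,.09,.076): 
    p=proj("side",[.5039,-.03,z]); print(z,p,(p-[200,50]+.5)*5)
im=cv2.imread("pics/s3.png"); cv2.imwrite("pics/s3z.png",cv2.resize(im[190:420,190:360],None,fx=2.5,fy=2.5,interpolation=cv2.INTER_CUBIC))
E
```

```text
0.154 [254.7231  96.494 ] [276.1154 234.9702]
0.13 [254.6128 105.7918] [275.5642 281.4591]
0.104 [254.4974 115.5834] [274.9871 330.4171]
0.09 [254.437  120.7374] [274.6848 356.1872]
0.076 [254.3776 125.8102] [274.388  381.5508]
```

View pics/s3z.png

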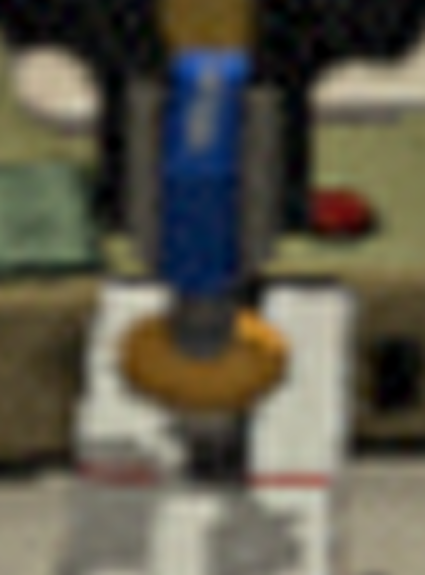

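The picture shows the head just over the slot, within about 1 mm of its centre (slot perhaps 0.5–1 mm further to +x). I'll lower gently and feel for it.

```bash
python3 - <<'E'
from h import *
ctrl.move_linear([.5043,-.030,.138],vel=.05); ctrl.pause(.2);st()
r=ctrl.move_linear([.5043,-.030,.112],vel=.015,f_stop=3); print(r); st(); ctrl.pause(.2); st()
shot("side","s4",(220,80,60,70),8)
E
```

```text
t8.44 [ 0.5043 -0.03    0.138 ] [-3.1416  0.0001  1.515 ] F [-0.3954 -0.8189 -1.2738] M [0.0092 0.0223 0.0025] op0.0133
True
 t9.68 [ 0.5043 -0.03    0.1175] [-3.1413  0.0001  1.515 ] F [-0.2184  0.4606  3.9174] M [ 0.0676 -0.1271  0.0189] op0.0129
 t9.88 [ 0.5043 -0.03    0.1176] [-3.1412  0.0001  1.5151] F [ 1.7196 -0.4829  3.2377] M [-0.0705 -0.3371  0.0053] op0.0133
```

View pics/s4.png

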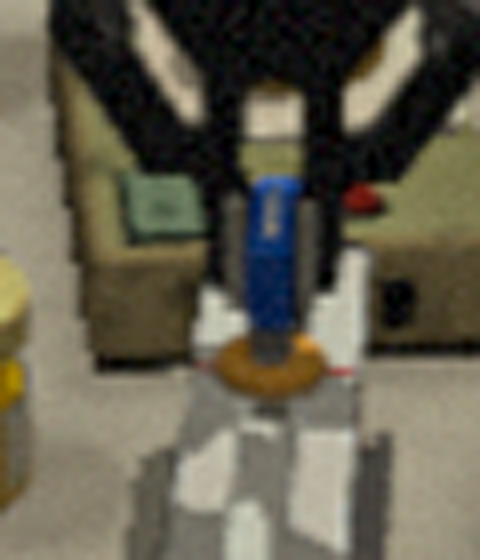

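Contact came at TCP z 0.1175. That is about 10 mm below where the head would have landed on the lips, and the image shows the collar on the lips at the red line. So this is collar contact. Now I'll press in small steps.

```bash
python3 - <<'E'
from h import *
for z in (.1165,.1155,.1145,.1137):
    r=ctrl.move_linear([.5043,-.030,z],vel=.015,f_stop=8); ctrl.pause(.15); s=st(str(r))
    if r or s["wrist_force"][2]>11: break
E
```

```text
False t10.32 [ 0.5044 -0.03    0.1166] [-3.1401  0.0001  1.5152] F [-0.2137  0.3745  5.7362] M [ 0.0197 -0.1191 -0.0367] op0.0131
False t10.72 [ 0.5044 -0.03    0.1157] [-3.1401 -0.      1.5151] F [-0.4494  0.1282  7.9953] M [ 0.0739 -0.0053  0.008 ] op0.0128
False t11.12 [ 0.5044 -0.03    0.1148] [-3.1401 -0.0001  1.5151] F [-1.0066  0.3247  8.9308] M [0.144  0.1148 0.0103] op0.0132
False t11.53 [ 0.5043 -0.03    0.1141] [-3.1401 -0.0002  1.5151] F [-0.9512 -0.571  10.6985] M [0.0736 0.2218 0.0181] op0.0128
```

The force rises about 2 N/mm and is now about 12 N including the bolt's weight, so the collar is up about 4.5 mm. I'll start the quarter turn in small steps.

```bash
python3 - <<'E'
from h import *
s=st(); print(s["qpos"])
for y in (1.515-.1,1.515-.25,1.515-.45):
    r=ctrl.move_linear([.5043,-.030,.1138],rot=[pi,0,y],vel=.05,f_stop=8); s=st(str(r)); print(s["qpos"])
    if r: break
E
```

```text
t11.53 [ 0.5043 -0.03    0.1141] [-3.1401 -0.0002  1.5151] F [-0.9512 -0.571  10.6985] M [0.0736 0.2218 0.0181] op0.0128
[-0.4582  0.4486  0.5532  2.0489 -0.3467  0.7359  0.2558]
False t11.78 [ 0.5044 -0.03    0.1141] [ 3.1413 -0.0002  1.414 ] F [-0.2573 -0.4405  9.9891] M [ 0.0486  0.2088 -0.0545] op0.0130
[-0.4786  0.453   0.5821  2.0516 -0.3663  0.7376  0.1755]
False t12.07 [ 0.5045 -0.03    0.1142] [ 3.1412 -0.0002  1.2642] F [-1.2125 -0.0148 10.7772] M [ 0.0623  0.2084 -0.0859] op0.0133
[-0.5083  0.4618  0.6251  2.0536 -0.3955  0.7438  0.0566]
False t12.43 [ 0.5046 -0.03    0.1142] [ 3.1411 -0.0003  1.0643] F [ 0.4307  0.1553 10.1071] M [ 0.1048  0.123  -0.0422] op0.0133
[-0.5471  0.4751  0.6825  2.0563 -0.4354  0.7536 -0.1008]
```

```bash
python3 - <<'E'
from h import *
for y in (.85,.6,.35,.1,-.056):
    r=ctrl.move_linear([.5043,-.030,.1138],rot=[pi,0,y],vel=.05,f_stop=10); s=st(str(r))
    if r: break
ctrl.pause(.2); s=st(); print(s["qpos"])
shot("side","s5",(220,80,60,70),8)
E
```

```text
False t12.79 [ 0.5047 -0.03    0.1142] [ 3.1412 -0.0005  0.8494] F [-1.5537  1.3251 10.2837] M [ 0.1053  0.1039 -0.0318] op0.0135
False t13.19 [ 0.5047 -0.03    0.1142] [ 3.1413 -0.0005  0.5995] F [-1.0774  0.2944 11.176 ] M [ 0.1568  0.0324 -0.1109] op0.0130
False t13.59 [ 0.5047 -0.0299  0.1141] [ 3.1414 -0.0006  0.3495] F [-0.125   0.8481 10.7547] M [ 0.1966  0.0371 -0.0754] op0.0133
False t13.99 [ 0.5048 -0.0299  0.1141] [-3.1415 -0.0007  0.0996] F [0.2734 1.727  9.9069] M [ 0.2565 -0.0107 -0.0943] op0.0130
False t14.30 [ 0.5048 -0.0299  0.1141] [-3.1414 -0.0007 -0.0567] F [-0.3994  1.5379 10.6312] M [ 0.2767 -0.04   -0.0777] op0.0132
 t14.50 [ 0.5048 -0.0299  0.1142] [-3.1411 -0.0008 -0.0561] F [ 0.5016  0.7519 10.3106] M [ 0.2795 -0.1138 -0.1199] op0.0132
[-0.7395  0.5901  1.0031  2.0688 -0.6754  0.8499 -0.9642]
```

View pics/s5.png

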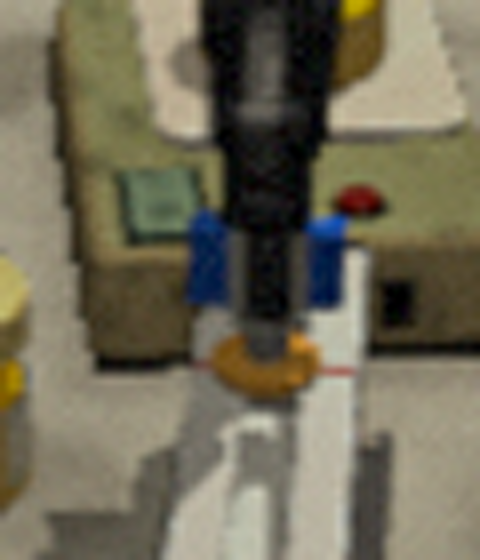

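The picture shows the wing now across the rail, with no torque spike during the turn. I'll ease up until the head bears under the lips, then release.

```bash
python3 - <<'E'
from h import *
for z in (.1148,.1156,.1162):
    r=ctrl.move_linear([.5045,-.030,z],vel=.015); ctrl.pause(.15); s=st()
    if s["wrist_force"][2]<1: break
E
```

```text
t14.95 [ 0.5048 -0.0299  0.1151] [-3.1411 -0.0005 -0.0561] F [-0.2293  0.0925  8.3703] M [ 0.2122 -0.0265 -0.0706] op0.0128
 t15.35 [ 0.5048 -0.0299  0.1158] [-3.1412 -0.0005 -0.0561] F [0.2718 0.4421 6.7002] M [ 0.1953 -0.1102 -0.0968] op0.0130
 t15.75 [ 0.5047 -0.0299  0.116 ] [ 3.1414 -0.0002 -0.0558] F [ 4.6471 -0.3149 -5.7451] M [ 0.0174 -1.1577 -0.0978] op0.0134
```

The force flipped from +6.7 to -5.7 N within 0.2 mm, so the head has caught under the lips. I'll back off slightly and open.

```bash
python3 - <<'E'
from h import *
ctrl.move_linear([.5045,-.030,.1158],vel=.015); ctrl.pause(.15); s=st()
ctrl.grip(.03); st()
shot("side","s6",(220,80,60,70),8)
E
```

```text
t16.15 [ 0.5047 -0.0299  0.116 ] [-3.1414 -0.0004 -0.0559] F [3.9645 1.0046 1.8496] M [ 0.3243 -0.8366 -0.0824] op0.0130
 t16.46 [ 0.5037 -0.0301  0.1155] [ 3.1415  0.0014 -0.0563] F [-0.627   0.346  -0.1226] M [ 0.0634  0.0751 -0.0028] op0.0299
```

View pics/s6.png

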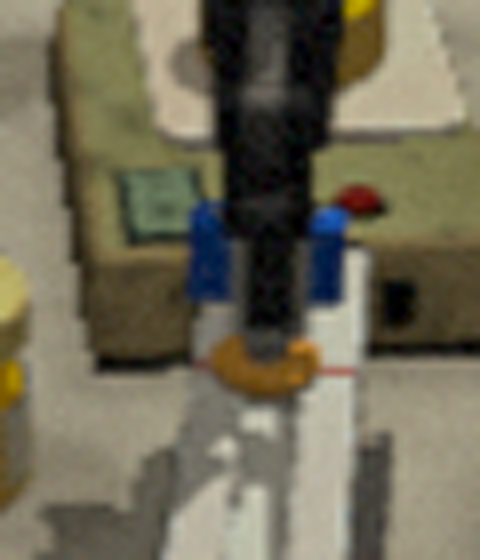

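The bolt stayed clamped and the wrist force is near zero. I'll retreat straight up and inspect.

```bash
python3 - <<'E'
from h import *
print(ctrl.move_linear([.5040,-.030,.16],vel=.06,f_stop=6)); st()
ctrl.move_linear([.5040,-.030,.25],vel=.15)
s=ctrl.read_state(); q=np.array(s["qpos"]); q[0]+=.6
ctrl.set_joints(q); st()
shot("side","s7",(205,70,90,100),6);shot("side","s7f");shot("top","t7",(250,140,110,120),6)
E
```

```text
False
 t17.39 [ 0.5038 -0.0298  0.1598] [-3.1415  0.0003 -0.0558] F [ 0.9392 -0.3221  0.739 ] M [0.0146 0.0207 0.0645] op0.0297
 t19.28 [ 0.3997 -0.3076  0.2488] [-3.1409  0.0019 -0.6532] F [ 0.4431  0.1594 -0.2479] M [-0.0176  0.0086 -0.0315] op0.0301
```

View pics/s7.png

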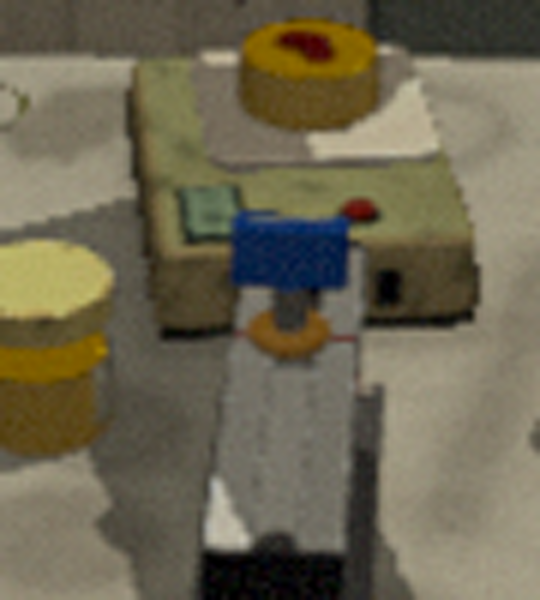

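View pics/t7.png

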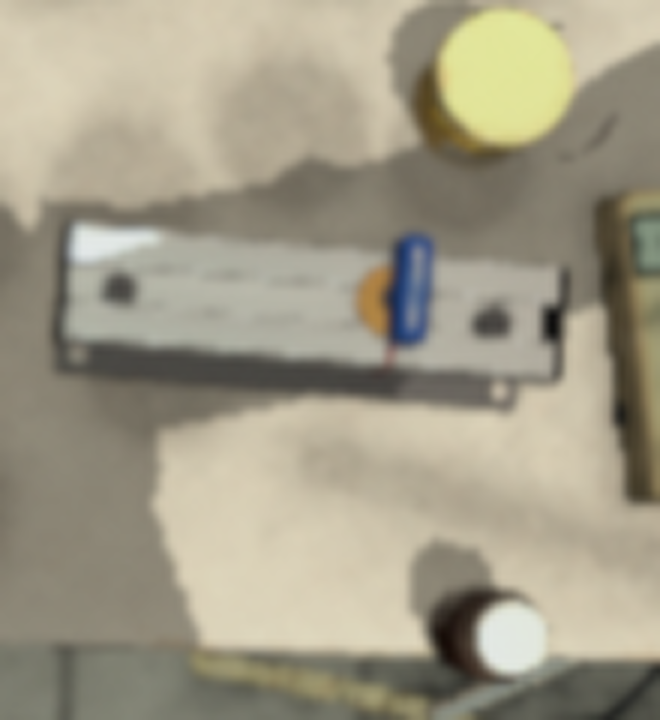

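```bash
python3 - <<'E'
from h import *
T=lambda p:((p[0]+.5)/6-.5+250,(p[1]+.5)/6-.5+140)
S=lambda p:((p[0]+.5)/6-.5+205,(p[1]+.5)/6-.5+70)
w=tri(S((292,221)),T((415,290))); print("wing top",w)
a=onz("top",T((417,247)),.128);b=onz("top",T((409,333)),.128);print("yaw",np.arctan2(*(a-b)[[1,0]]))
print("collar top", tri(S((290,330)),T((383,301))), proj("side",[.504,-.03,.09]),S((290,330)))
im=cv2.cvtColor(cv2.imread("pics/s7f.png"),cv2.COLOR_BGR2RGB)
for n,p in (("jarA",(211,118)),("amber",(312,114)),("jarB",(291,268))):pass
E
```

```text
wing top (array([ 0.5059, -0.0286,  0.1289]), np.float64(0.0023339877262544637))
yaw -0.08388165261070009
collar top (array([ 0.5064, -0.0237,  0.083 ]), np.float64(0.0020854349077253434)) [254.3947 120.737 ] (252.91666666666666, 124.58333333333334)
```

View pics/s7f.png

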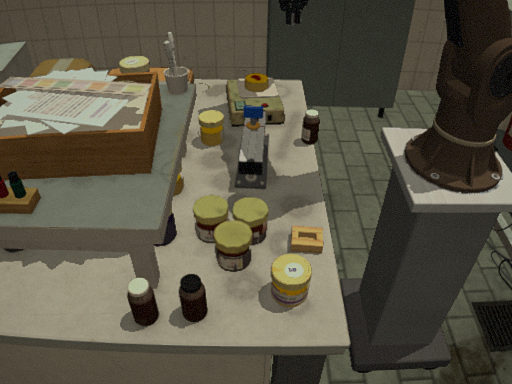

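The full view shows the jars at (211,128) and (291,278) and the bottle at (311,127), all where they began. The bolt stands at the red line and the robot is clear, so I'll hand in.

```bash
python3 -c "
from h import *
ctrl.hand_in()"
```

```text
the job is handed in; nothing more can be done
```

The stop bolt is locked in the rail at the red line, and I handed the job in. The last move ended at 19.3 s of the 53 s allowed; the hand-in itself reports no verdict.

- **What I did:** I gripped the wing, lifted the bolt out of the block and lowered its head through the slot. The collar touched the lips at TCP z 0.1175. I pressed to about 12 N (collar up about 4.5 mm), turned 90° with no torque spike, and eased up. The force flipped within 0.2 mm, which showed the head had caught under the lips. Then I backed off slightly, opened the jaws and moved clear.
- **Position:** The wing top measured (0.506, -0.029, 0.129), about 3 mm from my estimate of the mark at (0.504, -0.030), with a limit of 12 mm. That height agrees with a locked bolt on lips at about 0.076.
- **Angle:** The wing yaw was about -0.084 against the rail's -0.056, so the head is about 88° across the slot. It looks upright in both views.
- **Other objects:** Both jars and the bottle look unmoved. I judged that from the pictures and did not re-measure them.
- **Disagreement:** The collar's triangulated centre came out about 6 mm off in y from the wing. I put this down to the wing partly hiding the collar in the top view, since the wing and gripper positions agreed.

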